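# Fold away the bench chip screen

### The job

The grinding on the bench is done, so fold the three-leaf chip screen away. First fold the end leaf flat against the inner face of the middle leaf while the middle leaf still stands well out, then swing the two together fully home against the fixed leaf, and last turn the catch with the red stub all the way across the pack so that its lip holds it shut. Leave the offcut, sanding block, jar and glue bottle where they stand.

Things in the scene. Friction and masses are not known exactly. Their poses are not given: they have to be found in the camera images.
- screen: Fixed leaf of a three-leaf chip screen (aluminium frames, amber panes), bolted down by two grey feet. Origin on the bench under its middle; x runs from its front post (-85 mm, with the catch) to its rear post (+85 mm, with the middle leaf's hinge); the leaves fold onto its -y side; z up. Posts 14 mm thick, rails 10 mm, rail tops at z = 166 mm; hinge straps on the posts reach z = 174 mm.
- middle_leaf (a joint): Angle of the middle leaf (170 mm between posts, 0.3 kg) about the upright middle_hinge: 0 = home, parallel to the fixed leaf, 40 mm from it (end stop); grows anticlockwise seen from above, starts at 2.4 to 2.6, stop at 2.75. Stiff friction hinge, 0.4 N m (3 to 4 N at its knob); stays where it is left.
- end_leaf (a joint): Angle of the end leaf (150 mm between posts) to the middle leaf about the upright end_hinge: 0 = flat, parallel to the middle leaf, 20 mm off its inner side (end stop); grows anticlockwise seen from above, starts at 1.4 to 2.2. Friction 0.09 N m (1 N at its knob); stays where left. It cannot be folded in once the middle leaf is home. Pushing on past 0 turns the middle leaf.
- catch (a joint): Angle of the steel catch about the upright catch_pivot: 0 = across the leaves, square to the fixed leaf (end stop); grows clockwise seen from above, starts at 1.4 to 2.2. Friction 0.03 N m; stays put. Arm 56 mm long, 14 wide, z = 178 to 183 mm; end lip down to z = 147 mm. The lip clears the middle leaf's end post by 6 mm if that leaf is within 0.03 rad of home; closed first, it keeps it out.
- end_knob (a point): Centre of the blue knob on the end leaf's top rail, 85 mm from end_hinge: upright round pull, 16 mm thick, from z = 166 to 206 mm (this point at 186). Pinch it from above; it may turn in the fingers.
- end_hinge (a point): Hinge axis of the end leaf, at the free end of the middle leaf, at rail height (z = 166 mm).
- middle_knob (a point): Centre of the blue knob on the middle leaf's top rail, 122 mm from middle_hinge; same size and heights as end_knob. With the end leaf folded the two knobs stand 42 mm apart.
- middle_hinge (a point): Hinge axis of the middle leaf, held by straps 40 mm to the inner side of the fixed leaf's rear post, at rail height (z = 166 mm).
- catch_stub (a point): Upright red finger stub on the catch arm, 40 mm from catch_pivot: round, 12 mm thick, from z = 183 to 213 mm (this point at 198). With all closed the middle knob stands 48 mm from it.
- catch_pivot (a point): Pivot of the catch on top of the fixed leaf's front post (z = 178 mm).
- offcut: Pale wooden block, 45 x 110 x 35 mm, loose on the bench. Origin: centre of its underside. Bystander.
- sander: Sanding block, brown sides and tan top, 55 x 100 x 31 mm, loose. Origin: centre of its underside. Bystander.
- jar: Glass jar of screws with a grey lid, 58 mm across, 75 mm high, loose. Origin: centre of its underside. Bystander.
- glue: White glue bottle with a red tip, 45 mm across, 155 mm high, loose. Origin: centre of its underside. Bystander.
Things that resemble listed ones, but are neither listed nor needed, are in the scene too. Of the things that look like the part that bears screen, the larger one is meant.

How it is judged (in metres and radians):
On the way, in this order (a step that is already met when the one before it is completed fails the run):
1. the end leaf is folded flat against the middle leaf while the middle leaf still stands out (value of joint end_leaf below 0.08 rad and value of joint middle_leaf above 0.7 rad), for 0.2 s.
2. both leaves are home against the fixed leaf, the catch not yet across them (value of joint end_leaf below 0.1 rad and value of joint middle_leaf below 0.05 rad and value of joint catch above 0.2 rad), for 0.2 s.
At the end, for the whole second after the job is handed in: Catch within 0.12 rad of fully across, middle leaf within 0.05 rad of home against the fixed leaf, end leaf within 0.1 rad of flat between them; the four bystanders within 20 mm of where they stood (value of joint catch below 0.12 rad and value of joint middle_leaf below 0.05 rad and value of joint end_leaf below 0.1 rad and distance of each of offcut, sander, jar, glue from where it was at the start of the episode below 0.02 m); the robot touches nothing.
It fails at once if a bystander is pushed more than 20 mm (distance of any of offcut, sander, jar, glue from where it was at the start of the episode above 0.02 m).
It also fails if it takes over 66 s, if anything falls off the work surface, if the arm or the gripper's body presses on something with over 40 N, if the wrist force passes 120 N, or if a joint passes its speed limit or range.

### The arm

A 7-joint arm with a two-finger parallel gripper is mounted at the origin on a cart in front of the work surface, level with it; the furniture and walls round the work are solid. World frame = base frame: x ahead of the robot, y to its left, z up, the work surface at z = 0. Lengths are in mm, angles in rad, forces in N, time in s.
With the tool pointing down it reaches from about 400 to 875 mm from the base axis. Payload 4.4 kg.
Tool frame: the origin (TCP) lies at the very end of the fingers, on their centre line; the grasp point (between the pads) lies 19 mm behind it; z points along the fingers, y is the line along which they close (so a half turn about z gives the same grasp; the last joint's range is limited). The gripper opens to 85 mm and grips with 20 to 120 N. Pads are 22 mm wide; open, the fingers measure 114 mm over their backs; the gripper's body (76 mm by 85 mm) begins 54 mm behind the grasp point. The pads swing forward as they close: fully open they stand 13 mm farther back than shut.
Start: joints at [1.225, 0.628, 0.038, 1.517, -0.027, 0.996, -0.02], TCP at [179.534, -624.728, 231.313] pointing down, gripper open.
Joint ranges: [-3.06, 3.06], [-0.37, 2.12], [-1.25, 1.32], [0.18, 2.47], [-1.1, 4.24], [0.23, 1.98], [-2.94, 2.94]. Speed limits (rad/s): [2.57, 2.57, 3.14, 3.14, 3.14, 3.14, 3.14].

### API

Orientations are given as [roll, pitch, yaw] about the fixed x, y, z axes, in that order (R = Rz(yaw) Ry(pitch) Rx(roll)).
In Python, from cell import read_state, get_image, camera_params, finish_job gives the robot as it stands.
- The arm moves only by the tool arm_command, never from a script. Its argument "deltas" is a list of rows, each an object of numbers: "dx", "dy", "dz": the shift along the world's x, y, z in m; "yaw": the turn about the world's z in degrees; "jaw": the opening, from 0 (shut) to 1 (fully open). A call has 1 to 20 rows; each row is the pose to reach, as a shift and turn from the pose commanded when the call began; what a row does not reach only later rows make up. A row lasts 1/10 s, in which the tool goes at most 50 mm and 8.59 degrees, less where a joint would pass 70% of its speed; a pose out of reach is approached as far as the arm can. A call with a gripper value outside its range is refused whole. The fingers move at their own pace and stop on an object; the grip force is fixed at half the most. Time passes only in rows, so rows that repeat a pose let the fingers close. It gives the time, the measured TCP pose, the force, the opening and the grip force at its end, in the units of the state.
- read_state(): the state, without advancing time (a new reading comes with each control period).
- get_image(name): name is "side" or "top" or "wrist"; returns (picture, depth): 420x560x3 uint8, red, green, blue; 420x560 float32, mm along the optical axis (not along the pixel's ray), 0 where there is no reading.
- camera_params(name): a dict with "camera_matrix" (3x3 intrinsics, pixels), "extrinsics" (4x4, takes a point from camera to world coordinates). Camera axes: x right, y down, z forward; pixel columns grow to the right and rows downward; lengths in mm; the calibration is good to about 2 mm. A picture is of the moment at which its call begins: read the wrist's pose just before it. camera_params takes no time and is no camera call; for the wrist camera it gives the pose at the moment of the call.
- finish_job(): hands the job in; it is judged then, once.
The state is a dict: "clock": time; "qpos": joint angles; "qd": joint speeds; "tau": joint torques, N m; "eef_pos": TCP position; "tool_rot": TCP orientation; "force": force on the tool from outside, world axes, zero at the start; "torque": the same for the moment, N m; "width": finger opening in mm; "gripper_force": force on a finger pad.
Only numpy, scipy, OpenCV 4.12 (cv2) and the standard library are available. Lean on these libraries where they do the work, as an engineer would, in place of code of your own. Each camera call takes 0.05 s, during which the arm holds its last target. There are 200 camera calls.

## Working session

There is one attempt and no reset: what is moved stays moved. The work goes in short steps, Python scripts to look and compute and a tool call to move; the robot and the scene stay as the last step left them, time stands still between calls to the robot, and variables do not carry over. Pictures are saved under pics/ and viewed, at most 10 in all, crops included, and the job is handed in when it is done.

Besides the shell and the picture viewer there is one more tool, called after "Call:" as name([rows], argument=value, ...), one row to a line, values as JSON. arm_command: Moves the arm, as the interface text tells. Its arguments: {"type":"object","properties":{"deltas":{"type":"array"}},"required":["deltas"]}

```bash
ls; mkdir -p pics; python3 - <<'E'
from cell import *
import cv2,numpy as np
s=read_state();print(s)
for n in("top","side"):
    p,d=get_image(n);np.savez(f"{n}0.npz",p=p,d=d);cv2.imwrite(f"pics/{n}0.png",p[:,:,::-1]);c=camera_params(n);print(n,c)
E
```

```text
pics
{'clock': 0.0, 'qpos': array([ 1.22521735,  0.62930783,  0.03846639,  1.51838257, -0.02701788,
        0.99629111, -0.02000561]), 'qd': array([-1.77334219e-04, -1.04539541e-03, -8.07647091e-05,  1.30221501e-03,
        1.49311901e-03,  5.76049283e-04,  5.94791346e-04]), 'tau': array([ 8.19402194e-04, -5.63412631e+01,  1.22652624e+00, -1.93446243e+01,
        1.09663967e-02,  1.05085579e-02,  1.92891143e-06]), 'eef_pos': array([ 179.33902927, -624.11792038,  230.40968741]), 'tool_rot': array([-3.13972254e+00,  2.23728063e-05,  2.79743563e-01]), 'force': array([-0.0305682 , -0.47051715, -0.98493418]), 'torque': array([ 2.94462448e-05, -5.88237809e-02,  3.14171529e-03]), 'gripper_force': 0.0, 'width': 85.0810555012614}
top {'camera_matrix': array([[503.52745652,   0.        , 268.60034345],
       [  0.        , 503.52745652, 208.20058239],
       [  0.        ,   0.        ,   1.        ]]), 'extrinsics': array([[ 9.11785377e-02, -9.06779731e-01,  4.11627252e-01,
        -4.21344007e+02],
       [-9.95807905e-01, -7.99980568e-02,  4.43500573e-02,
        -6.29731196e+01],
       [-7.28635271e-03, -4.13945445e-01, -9.10272529e-01,
         1.55584012e+03],
       [ 0.00000000e+00,  0.00000000e+00,  0.00000000e+00,
         1.00000000e+00]])}
side {'camera_matrix': array([[523.3310582 ,   0.        , 276.80891921],
       [  0.        , 523.3310582 , 212.75355424],
       [  0.        ,   0.        ,   1.        ]]), 'extrinsics': array([[ 8.74901606e-02, -7.61256535e-01,  6.42521564e-01,
        -7.39958612e+02],
       [-9.96079442e-01, -7.53253019e-02,  4.63879716e-02,
        -1.03138240e+02],
       [ 1.30849842e-02, -6.44061012e-01, -7.64862208e-01,
         1.28469237e+03],
       [ 0.00000000e+00,  0.00000000e+00,  0.00000000e+00,
         1.00000000e+00]])}
```

View pics/top0.png

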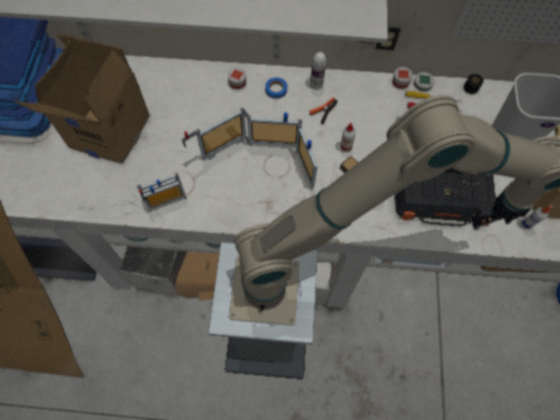

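View pics/side0.png

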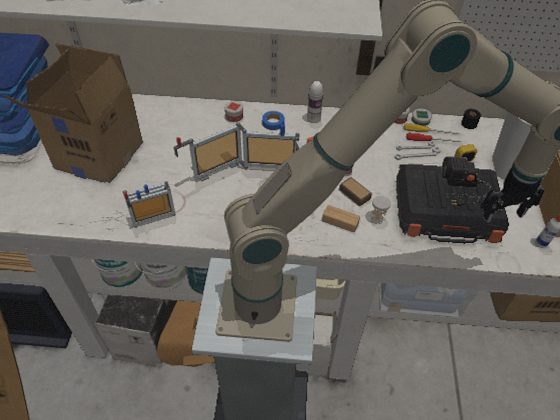

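The top view shows the large screen at (185–315, 110–190): red stub at (186,135), one blue knob at (285,117), another at (308,143). The side view shows the red stub at (179,141). Stub candidates are the large screen's at (186,135) and the small screen's at (143,190). Knob candidates are (285,117) and (308,143), against the small screen's at (155,185). I choose the larger screen, and the crop below is to check that choice.

```bash
python3 - <<'E'
import cv2,numpy as np
a=np.load("top0.npz")['p'][95:205,130:370,::-1];b=np.load("side0.npz")['p'][105:245,110:410,::-1]
A=cv2.resize(a,(655,300),interpolation=3);B=cv2.resize(b,(643,300),interpolation=3)
cv2.imwrite("pics/crop.png",np.vstack([A[:,:643],B]))
for n in("top","side"):
    p=np.load(n+"0.npz")['p'];h=cv2.cvtColor(p,cv2.COLOR_RGB2HSV)
    for nm,m in(("blue",cv2.inRange(h,(100,120,50),(130,255,255))),("red",cv2.inRange(h,(0,130,70),(8,255,255))|cv2.inRange(h,(172,130,70),(180,255,255)))):
        k,l,st,c=cv2.connectedComponentsWithStats(m)
        print(n,nm,[(st[i].tolist(),c[i].round(1).tolist()) for i in range(1,k) if st[i,4]>4 and 100<c[i,0]<450 and 80<c[i,1]<240])
E
```

```text
top blue [([266, 78, 21, 19, 176], [276.0, 88.0]), ([284, 113, 3, 9, 21], [285.2, 116.8]), ([307, 141, 4, 8, 21], [308.6, 144.1]), ([157, 181, 3, 4, 8], [158.1, 182.2]), ([150, 187, 4, 5, 12], [151.2, 188.8])]
top red [([310, 99, 25, 15, 78], [321.4, 106.7]), ([408, 103, 6, 4, 19], [410.3, 104.3]), ([347, 124, 6, 7, 23], [349.5, 127.6]), ([403, 211, 12, 8, 52], [407.8, 214.7])]
side blue [([263, 112, 22, 23, 236], [274.4, 123.0]), ([144, 185, 5, 8, 22], [146.1, 188.5]), ([136, 191, 5, 8, 23], [138.3, 194.5])]
side red [([228, 103, 12, 7, 50], [233.3, 106.0]), ([231, 117, 11, 4, 21], [235.7, 118.8]), ([395, 118, 12, 5, 28], [400.9, 120.3]), ([407, 133, 25, 8, 142], [418.4, 137.0]), ([308, 137, 5, 5, 15], [309.7, 138.7]), ([177, 138, 4, 8, 21], [178.6, 141.6]), ([124, 193, 4, 6, 13], [125.5, 195.4]), ([408, 224, 13, 12, 119], [413.7, 229.3]), ([443, 225, 3, 3, 8], [444.1, 226.1])]
```

View pics/crop.png

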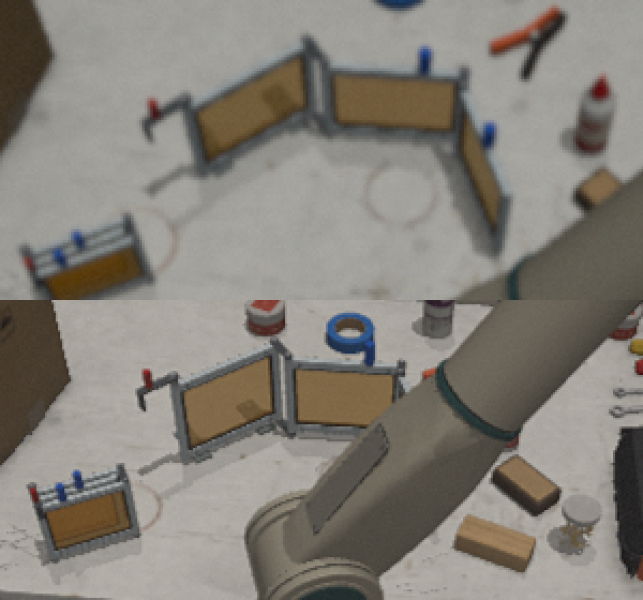

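The crop confirms it. The large screen has its fixed leaf on the left with the red-stub catch, the middle leaf with its knob at top (285,117), and the end leaf with its knob at (308.6,144). The small folded screen at (160,190) is the decoy.

```bash
cat > h.py <<'E'
import cv2,numpy as np
from cell import *
def ray(n,u,v,z,c=None):
    c=c or camera_params(n);E=c["extrinsics"];d=E[:3,:3]@np.linalg.inv(c["camera_matrix"])@[u,v,1];o=E[:3,3]
    return o+d*(z-o[2])/d[2]
def proj(n,P,c=None):
    c=c or camera_params(n);q=np.linalg.inv(c["extrinsics"])@[*P,1];q=c["camera_matrix"]@q[:3];return q[:2]/q[2]
def masks(p):
    h=cv2.cvtColor(p,cv2.COLOR_RGB2HSV)
    return {"blue":cv2.inRange(h,(100,110,40),(130,255,255)),"red":cv2.inRange(h,(0,110,50),(8,255,255))|cv2.inRange(h,(172,110,50),(180,255,255))}
def blobs(m,a=5):
    k,l,st,c=cv2.connectedComponentsWithStats(m);return [(c[i].round(1).tolist(),int(st[i,4])) for i in range(1,k) if st[i,4]>=a]
E
python3 - <<'E'
from h import *
p=np.load("top0.npz")['p']
m=masks(p);print([b for b in blobs(m["red"],3) if 170<b[0][0]<210])
for nm,n,u,v,z in (("midknob","top",285.2,116.8,186),("endknob","top",308.6,144.1,186),("stub","side",178.6,141.6,198),("rearpost","top",242.9,110.4,174),("pivot","top",199.6,130.9,180),("endhinge","top",299.7,121.4,174),("endfree","top",314.3,166.5,170),("glue","top",349.5,127.6,145),("stubt","top",186.5,134,198)):
    print(nm,ray(n,u,v,z).round(0))
E
```

```text
[([186.0, 134.5], 12)]
midknob [528. -20. 186.]
endknob [ 432. -102.  186.]
stub [426. 286. 198.]
rearpost [550. 121. 174.]
pivot [454. 251. 180.]
endhinge [523. -69. 174.]
endfree [ 361. -125.  170.]
glue [ 533. -235.  145.]
stubt [428. 287. 198.]
```

Call:
arm_command([
  {"dz":0.05,"jaw":0.35,"yaw":4},
  {"dz":0.1,"jaw":0.35,"yaw":8},
  {"dx":0.02,"dy":0.04,"dz":0.13,"jaw":0.35,"yaw":16},
  {"dx":0.04,"dy":0.08,"dz":0.13,"jaw":0.35,"yaw":24},
  {"dx":0.06,"dy":0.12,"dz":0.13,"jaw":0.35,"yaw":32},
  {"dx":0.08,"dy":0.16,"dz":0.13,"jaw":0.35,"yaw":40},
  {"dx":0.1,"dy":0.2,"dz":0.13,"jaw":0.35,"yaw":48},
  {"dx":0.12,"dy":0.24,"dz":0.13,"jaw":0.35,"yaw":56},
  {"dx":0.14,"dy":0.28,"dz":0.13,"jaw":0.35,"yaw":64},
  {"dx":0.16,"dy":0.32,"dz":0.13,"jaw":0.35,"yaw":72},
  {"dx":0.18,"dy":0.36,"dz":0.13,"jaw":0.35,"yaw":80},
  {"dx":0.2,"dy":0.4,"dz":0.13,"jaw":0.35,"yaw":88},
  {"dx":0.22,"dy":0.44,"dz":0.13,"jaw":0.35,"yaw":96},
  {"dx":0.24,"dy":0.48,"dz":0.13,"jaw":0.35,"yaw":104},
  {"dx":0.25,"dy":0.52,"dz":0.13,"jaw":0.35,"yaw":112},
  {"dx":0.25,"dy":0.52,"dz":0.13,"jaw":0.35,"yaw":120},
  {"dx":0.25,"dy":0.52,"dz":0.13,"jaw":0.35,"yaw":120},
  {"dx":0.25,"dy":0.52,"dz":0.13,"jaw":0.35,"yaw":120},
])

```text
invalid input at $.deltas[0]: expected keys dx, dy, dz, yaw, jaw
```

```bash
python3 - <<'E'
from h import *
s=read_state();print(s['clock'],s['eef_pos'],s['tool_rot'],s['qpos'].round(2),s['width'])
c=camera_params("wrist");p,d=get_image("wrist");cv2.imwrite("pics/w1.png",p[:,:,::-1]);np.savez("w1.npz",p=p,d=d,K=c["camera_matrix"],E=c["extrinsics"]);print(c["extrinsics"].round(2))
for k,m in masks(p).items():
    print(k,[(b,ray("wrist",*b[0],186 if k=="blue" else 198,c).round(0)[:2]) for b in blobs(m,40)])
p,d=get_image("side");np.savez("side1.npz",p=p,d=d)
for k,m in masks(p).items():
    print(k,[(b,ray("side",*b[0],186 if k=="blue" else 198).round(0)[:2]) for b in blobs(m,6) if 170<b[0][0]<400 and 100<b[0][1]<250])
E
```

```text
0.1 [ 179.39026445 -624.2017114   230.4920147 ] [-3.13995215e+00 -2.26536891e-05  2.79774235e-01] [ 1.23  0.63  0.04  1.52 -0.03  1.   -0.02] 85.26376759033644
[[ 2.8000e-01 -9.2000e-01 -2.9000e-01  2.5227e+02]
 [-9.6000e-01 -2.6000e-01 -8.0000e-02 -6.0244e+02]
 [-0.0000e+00  3.0000e-01 -9.5000e-01  3.7289e+02]
 [ 0.0000e+00  0.0000e+00  0.0000e+00  1.0000e+00]]
blue [(([499.1, 127.4], 287), array([ 274., -724.])), (([535.3, 130.8], 47), array([ 278., -744.]))]
red [(([111.6, 26.5], 605), array([ 264., -512.])), (([247.8, 60.4], 394), array([ 268., -580.])), (([375.4, 107.3], 428), array([ 264., -649.]))]
blue [(([274.3, 122.8], 247), array([558.,   5.]))]
red [(([233.4, 106.0], 57), array([614., 144.])), (([235.1, 117.9], 57), array([555., 130.])), (([309.9, 138.5], 16), array([ 481., -113.])), (([178.6, 141.5], 23), array([427., 286.])), (([350.3, 170.5], 6), array([ 355., -237.]))]
```

View pics/w1.png

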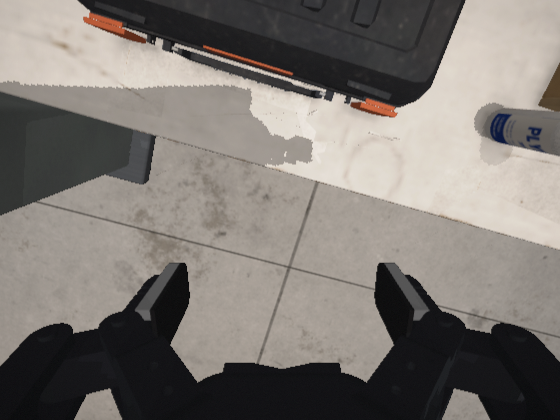

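The move was refused because every row needs all five keys. The wrist view therefore still shows the start area: black case, and the fingers at the bottom. I'll resend with full rows.

Call:
arm_command([
  {"dx":0,"dy":0,"dz":0.05,"jaw":0.35,"yaw":4},
  {"dx":0,"dy":0,"dz":0.1,"jaw":0.35,"yaw":8},
  {"dx":0.02,"dy":0.04,"dz":0.13,"jaw":0.35,"yaw":16},
  {"dx":0.04,"dy":0.08,"dz":0.13,"jaw":0.35,"yaw":24},
  {"dx":0.06,"dy":0.12,"dz":0.13,"jaw":0.35,"yaw":32},
  {"dx":0.08,"dy":0.16,"dz":0.13,"jaw":0.35,"yaw":40},
  {"dx":0.1,"dy":0.2,"dz":0.13,"jaw":0.35,"yaw":48},
  {"dx":0.12,"dy":0.24,"dz":0.13,"jaw":0.35,"yaw":56},
  {"dx":0.14,"dy":0.28,"dz":0.13,"jaw":0.35,"yaw":64},
  {"dx":0.16,"dy":0.32,"dz":0.13,"jaw":0.35,"yaw":72},
  {"dx":0.18,"dy":0.36,"dz":0.13,"jaw":0.35,"yaw":80},
  {"dx":0.2,"dy":0.4,"dz":0.13,"jaw":0.35,"yaw":88},
  {"dx":0.22,"dy":0.44,"dz":0.13,"jaw":0.35,"yaw":96},
  {"dx":0.24,"dy":0.48,"dz":0.13,"jaw":0.35,"yaw":104},
  {"dx":0.25,"dy":0.52,"dz":0.13,"jaw":0.35,"yaw":112},
  {"dx":0.25,"dy":0.52,"dz":0.13,"jaw":0.35,"yaw":120},
  {"dx":0.25,"dy":0.52,"dz":0.13,"jaw":0.35,"yaw":120},
  {"dx":0.25,"dy":0.52,"dz":0.13,"jaw":0.35,"yaw":120},
])

```text
clock: 2.0
eef_pos: [429.2, -105.6, 361.1]
tool_rot: [-3.141, -0.0, 2.369]
force: [-0.6, 0.4, 0.1]
width: 30.0
gripper_force: 0.0
```

```bash
cat >> h.py <<'E'
def look(tag):
    s=read_state();print(s['clock'],s['eef_pos'].round(1),s['tool_rot'].round(3),s['qpos'].round(2),s['width'].round(1),s['force'].round(1))
    for n in("wrist","side","top"):
        c=camera_params(n);p,d=get_image(n);np.savez(f"{n}{tag}.npz",p=p,d=d);cv2.imwrite(f"pics/{n}{tag}.png",p[:,:,::-1])
        for k,m in masks(p).items():
            for b in blobs(m,40 if n=="wrist" else 5):
                P=ray(n,*b[0],186 if k=="blue" else 198,c).round(0)[:2]
                if 360<P[0]<560 and -160<P[1]<320: print(n,k,b,P)
E
python3 -c "from h import *;look('1')"
```

```text
Traceback (most recent call last):
  File "h.py", line 14, in look
    s=read_state();print(s['clock'],s['eef_pos'].round(1),s['tool_rot'].round(3),s['qpos'].round(2),s['width'].round(1),s['force'].round(1))
                                                                                                    ^^^^^^^^^^^^^^^^
AttributeError: 'float' object has no attribute 'round'
```

```bash
sed -i "s/s\['width'\].round(1)/round(s['width'],1)/" h.py; python3 -c "from h import *;look('1')"
```

```text
2.0 [ 429.2 -105.6  361.1] [-3.141 -0.     2.369] [ 0.69  0.22 -0.63  1.85  0.15  1.11  0.8 ] 30.0 [-0.6  0.4  0.1]
wrist blue ([285.9, 184.5], 279) [ 432. -102.]
wrist blue ([410.0, 196.4], 392) [530. -19.]
side blue ([306.4, 152.5], 46) [ 431. -105.]
side red ([235.0, 117.8], 57) [555. 131.]
side red ([318.5, 136.4], 122) [ 494. -139.]
side red ([178.5, 141.5], 24) [427. 287.]
top red ([185.9, 134.5], 11) [426. 288.]
```

View pics/wrist1.png

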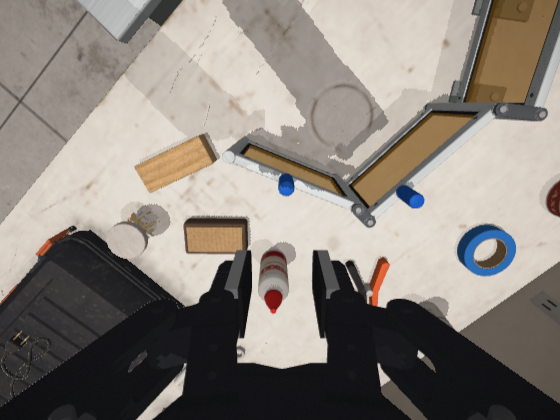

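The wrist view clearly shows the end knob at (286,184), the middle knob at (410,196), hinge pins near (358,209) and (502,111), the rear strap at (543,115), and the glue bottle under the fingers.

```bash
python3 - <<'E'
from h import *
c=camera_params("wrist")
for nm,u,v in(("endh?",358,209),("midend?",370,220),("midh",502,111),("rear",543,115),("endfree",230,156)): print(nm,ray("wrist",u,v,174,c).round(0))
p=np.load("wrist1.npz")['p'];a=cv2.resize(p[60:240,220:560,::-1],(800,424),interpolation=3);cv2.imwrite("pics/c2.png",a)
E
```

```text
endh? [509. -67. 174.]
midend? [527. -66. 174.]
midh [530. 100. 174.]
rear [561. 127. 174.]
endfree [ 373. -124.  174.]
```

View pics/c2.png

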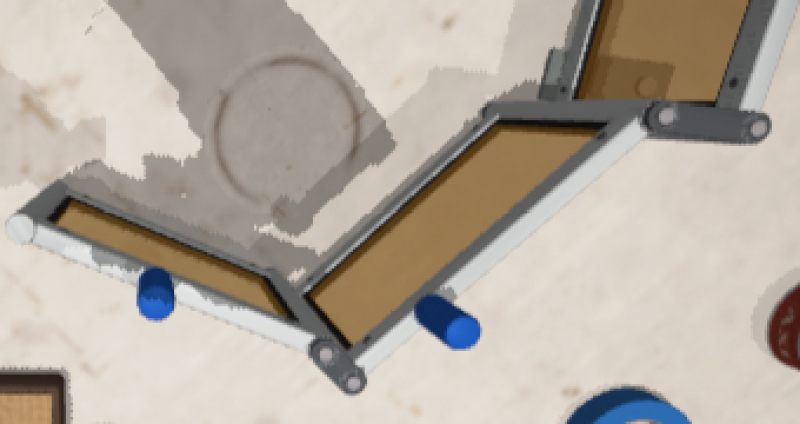

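Call:
arm_command([
  {"dx":0.003,"dy":0.003,"dz":0,"jaw":0.42,"yaw":8},
  {"dx":0.003,"dy":0.003,"dz":-0.02,"jaw":0.42,"yaw":16},
  {"dx":0.003,"dy":0.003,"dz":-0.04,"jaw":0.42,"yaw":24},
  {"dx":0.003,"dy":0.003,"dz":-0.06,"jaw":0.42,"yaw":32},
  {"dx":0.003,"dy":0.003,"dz":-0.08,"jaw":0.42,"yaw":40},
  {"dx":0.003,"dy":0.003,"dz":-0.1,"jaw":0.42,"yaw":48},
  {"dx":0.003,"dy":0.003,"dz":-0.11,"jaw":0.42,"yaw":56},
  {"dx":0.003,"dy":0.003,"dz":-0.12,"jaw":0.42,"yaw":64},
  {"dx":0.003,"dy":0.003,"dz":-0.13,"jaw":0.42,"yaw":69},
  {"dx":0.003,"dy":0.003,"dz":-0.15,"jaw":0.42,"yaw":69},
  {"dx":0.003,"dy":0.003,"dz":-0.17,"jaw":0.42,"yaw":69},
  {"dx":0.003,"dy":0.003,"dz":-0.183,"jaw":0.42,"yaw":69},
  {"dx":0.003,"dy":0.003,"dz":-0.183,"jaw":0.25,"yaw":69},
  {"dx":0.003,"dy":0.003,"dz":-0.183,"jaw":0.25,"yaw":69},
  {"dx":0.003,"dy":0.003,"dz":-0.183,"jaw":0.25,"yaw":69},
])

```text
clock: 3.65
eef_pos: [433.1, -102.0, 179.0]
tool_rot: [-3.141, 0.001, -2.706]
force: [0.2, 0.4, -1.2]
width: 21.3
gripper_force: 0.0
```

```bash
python3 - <<'E'
from h import *
look('2')
# end leaf arc rows relative to commanded pose (432.5,-101.7)
a=np.radians(np.linspace(205,86,21)[1:]);
for t in a: print((np.array([508+85*np.cos(t),-66+85*np.sin(t)])-[432.5,-101.7]).round(1), round(np.degrees(t)-205,1))
E
```

```text
3.65 [ 433.1 -102.   179. ] [-3.141e+00  1.000e-03 -2.706e+00] [ 0.71  0.52 -0.76  2.11  0.55  0.72  1.59] 21.3 [ 0.2  0.4 -1.2]
wrist blue ([280.5, 275.9], 1992) [ 434. -101.]
side red ([235.2, 117.9], 53) [555. 130.]
side red ([178.6, 141.5], 23) [427. 286.]
top blue ([285.2, 116.7], 24) [529. -20.]
top red ([185.9, 134.5], 11) [426. 288.]
[-4.8  8. ] -5.9
[-7.3 16.4] -11.9
[-8.8 25.1] -17.8
[-9.5 33.9] -23.8
[-9.2 42.7] -29.7
[-8.  51.5] -35.7
[-5.9 60.1] -41.7
[-3.  68.4] -47.6
[ 0.8 76.3] -53.6
[ 5.4 83.8] -59.5
[10.8 90.8] -65.4
[16.9 97.3] -71.4
[ 23.6 103. ] -77.4
[ 30.8 108. ] -83.3
[ 38.6 112.3] -89.2
[ 46.7 115.7] -95.2
[ 55.2 118.2] -101.2
[ 63.8 119.9] -107.1
[ 72.6 120.7] -113.0
[ 81.4 120.5] -119.0
```

View pics/wrist2.png

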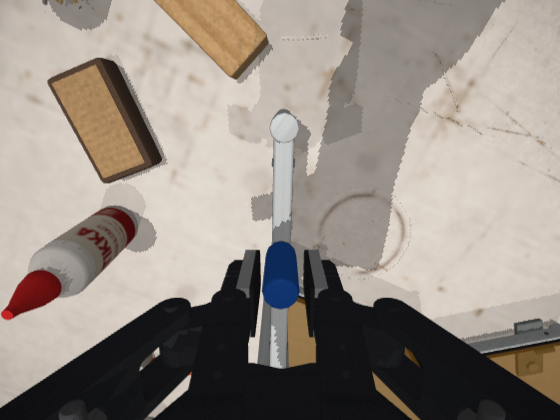

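The knob (281,276) sits between the pads. Next I follow the arc.

Call:
arm_command([
  {"dx":-0.005,"dy":0.008,"dz":0,"jaw":0.25,"yaw":-6},
  {"dx":-0.007,"dy":0.016,"dz":0,"jaw":0.25,"yaw":-12},
  {"dx":-0.009,"dy":0.025,"dz":0,"jaw":0.25,"yaw":-18},
  {"dx":-0.0095,"dy":0.034,"dz":0,"jaw":0.25,"yaw":-24},
  {"dx":-0.009,"dy":0.043,"dz":0,"jaw":0.25,"yaw":-30},
  {"dx":-0.008,"dy":0.0515,"dz":0,"jaw":0.25,"yaw":-36},
  {"dx":-0.006,"dy":0.06,"dz":0,"jaw":0.25,"yaw":-42},
  {"dx":-0.003,"dy":0.068,"dz":0,"jaw":0.25,"yaw":-48},
  {"dx":0.001,"dy":0.076,"dz":0,"jaw":0.25,"yaw":-54},
  {"dx":0.005,"dy":0.084,"dz":0,"jaw":0.25,"yaw":-60},
  {"dx":0.011,"dy":0.091,"dz":0,"jaw":0.25,"yaw":-65},
  {"dx":0.017,"dy":0.097,"dz":0,"jaw":0.25,"yaw":-71},
  {"dx":0.024,"dy":0.103,"dz":0,"jaw":0.25,"yaw":-77},
  {"dx":0.031,"dy":0.108,"dz":0,"jaw":0.25,"yaw":-83},
  {"dx":0.039,"dy":0.112,"dz":0,"jaw":0.25,"yaw":-89},
  {"dx":0.047,"dy":0.116,"dz":0,"jaw":0.25,"yaw":-95},
  {"dx":0.055,"dy":0.118,"dz":0,"jaw":0.25,"yaw":-101},
  {"dx":0.064,"dy":0.12,"dz":0,"jaw":0.25,"yaw":-107},
  {"dx":0.073,"dy":0.1205,"dz":0,"jaw":0.25,"yaw":-113},
  {"dx":0.078,"dy":0.1205,"dz":0,"jaw":0.25,"yaw":-116},
])

```text
clock: 5.8
eef_pos: [510.8, 19.4, 178.6]
tool_rot: [-3.141, -0.001, 1.551]
force: [-1.3, 0.4, 0.3]
width: 21.4
gripper_force: 0.7
```

```bash
python3 -c "from h import *;look('3')"
```

```text
5.8 [510.8  19.4 178.6] [-3.141e+00 -1.000e-03  1.551e+00] [ 0.02  0.51 -0.16  1.95  0.12  0.69 -0.24] 21.4 [-1.3  0.4  0.3]
wrist blue ([275.5, 284.8], 2043) [507.  15.]
wrist blue ([309.0, 343.6], 361) [523. -20.]
side red ([234.9, 117.9], 58) [555. 131.]
side red ([318.2, 136.6], 122) [ 493. -138.]
side red ([178.6, 141.5], 23) [427. 286.]
top red ([186.0, 134.5], 12) [426. 288.]
```

View pics/wrist3.png

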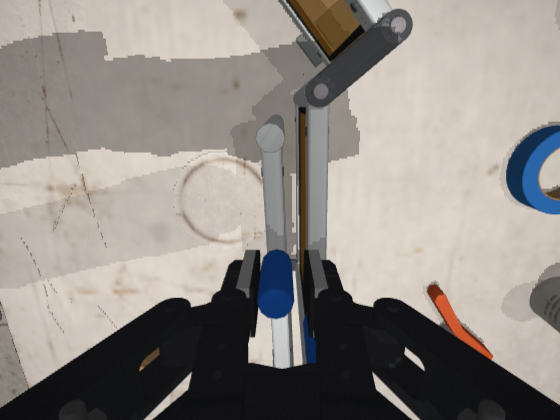

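The leaf lags because of the slack between the pads: its free post is at (270,138), and it is not yet parallel. I'll push a little further.

Call:
arm_command([
  {"dx":0.003,"dy":0,"dz":0,"jaw":0.25,"yaw":0},
  {"dx":0.006,"dy":0,"dz":0,"jaw":0.25,"yaw":0},
  {"dx":0.008,"dy":0,"dz":0,"jaw":0.25,"yaw":0},
  {"dx":0.01,"dy":0,"dz":0,"jaw":0.25,"yaw":0},
  {"dx":0.01,"dy":0,"dz":0,"jaw":0.25,"yaw":0},
  {"dx":0.01,"dy":0,"dz":0,"jaw":0.25,"yaw":0},
])

```text
clock: 6.55
eef_pos: [518.7, 17.4, 178.0]
tool_rot: [-3.138, 0.002, 1.554]
force: [-4.4, -1.9, 2.1]
width: 21.4
gripper_force: 2.3
```

```bash
python3 -c "from h import *;look('4')"
```

```text
6.55 [518.7  17.4 178. ] [-3.138e+00  2.000e-03  1.554e+00] [ 0.02  0.52 -0.16  1.93  0.13  0.7  -0.23] 21.4 [-4.4 -1.9  2.1]
wrist blue ([275.4, 284.0], 2067) [515.  13.]
wrist blue ([310.5, 345.0], 252) [532. -22.]
side red ([234.9, 117.8], 59) [555. 131.]
side red ([318.1, 136.7], 122) [ 492. -138.]
side red ([178.5, 141.5], 24) [427. 287.]
top red ([186.0, 134.5], 12) [426. 288.]
```

View pics/wrist4.png

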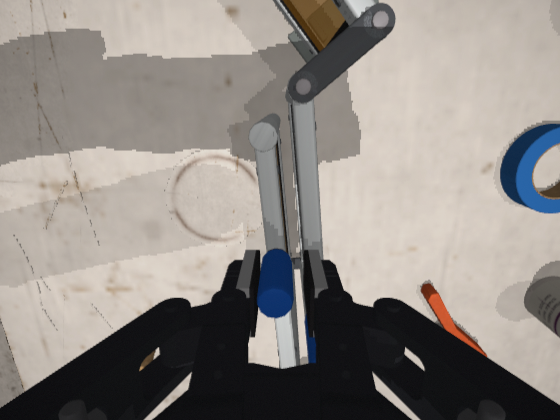

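```bash
python3 - <<'E'
from h import *
c=camera_params("wrist")
for f in("3","4"):
    g=cv2.cvtColor(np.load(f"wrist{f}.npz")['p'],cv2.COLOR_RGB2GRAY);d=np.load(f"wrist{f}.npz")['d']
    for r in(165,190,215,235):
        z=d[r,240:345];x=240+np.where((z>0)&(z<z[z>0].min()+8))[0]
        runs=np.split(x,np.where(np.diff(x)>1)[0]+1);print(f,r,[(int(q[0]),int(q[-1])) for q in runs],z[z>0].min())
E
```

```text
3 165 [(262, 281), (307, 327)] 155.17487
3 190 [(263, 273), (275, 282), (307, 327)] 158.56331
3 215 [(265, 283), (307, 326)] 162.67746
3 235 [(266, 284), (307, 326)] 165.90479
4 165 [(256, 276), (297, 317)] 154.49696
4 190 [(259, 279), (299, 318)] 158.25322
4 215 [(262, 281), (301, 320)] 162.15947
4 235 [(265, 283), (303, 321)] 164.9735
```

The rails are parallel now (gap 41 px at 154 mm depth against 38 px at 165 mm), so the end leaf is flat. The middle leaf has been nudged out slightly. Release and go to the middle knob.

Call:
arm_command([
  {"dx":-0.002,"dy":0,"dz":0,"jaw":0.35,"yaw":0},
  {"dx":-0.002,"dy":0,"dz":0,"jaw":0.4,"yaw":0},
  {"dx":-0.002,"dy":0,"dz":0.03,"jaw":0.4,"yaw":0},
  {"dx":-0.002,"dy":0,"dz":0.07,"jaw":0.4,"yaw":0},
  {"dx":0.008,"dy":-0.02,"dz":0.09,"jaw":0.4,"yaw":4},
  {"dx":0.018,"dy":-0.039,"dz":0.09,"jaw":0.4,"yaw":4},
  {"dx":0.018,"dy":-0.039,"dz":0.09,"jaw":0.4,"yaw":4},
  {"dx":0.018,"dy":-0.039,"dz":0.09,"jaw":0.4,"yaw":4},
])

```text
clock: 7.5
eef_pos: [538.7, -20.1, 268.2]
tool_rot: [3.141, -0.001, 1.623]
force: [-1.1, 0.7, -0.1]
width: 34.3
gripper_force: 0.0
```

```bash
python3 -c "from h import *;look('5')"
```

```text
7.5 [538.7 -20.1 268.2] [ 3.141e+00 -1.000e-03  1.623e+00] [ 0.12  0.43 -0.2   1.78  0.1   0.94 -0.06] 34.3 [-1.1  0.7 -0.1]
wrist blue ([251.2, 165.6], 569) [515.  15.]
wrist blue ([281.1, 214.8], 629) [538. -20.]
wrist red ([280.0, 311.2], 225) [541. -95.]
side red ([234.9, 117.8], 60) [555. 131.]
side red ([318.5, 136.5], 124) [ 493. -139.]
side red ([178.6, 141.5], 23) [427. 286.]
top red ([186.0, 134.5], 12) [426. 288.]
```

View pics/wrist5.png

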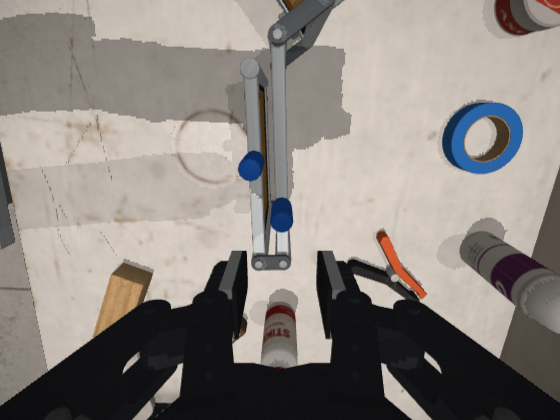

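The middle knob at (281,215) lies at (538,-20), right under the tool, and the end leaf sits flat beside it with its pins at (259,264) and (285,264). That uses up my picture views, so it's numbers only from here.

```bash
python3 - <<'E'
from h import *
c=camera_params("wrist")
h=ray("wrist",278,34,174,c);print("midh",h, "post free end", ray("wrist",250,68,170,c))
hx,hy=h[:2];k=np.array([538,-20]);print(np.hypot(*(k-[hx,hy])),np.degrees(np.arctan2(k[1]-hy,k[0]-hx)))
# fixed leaf dir from depth in top view: pivot (199.6,130.9), stub closed etc; arc for H=(530,101), r=121
H=np.array([530,101])
p0=H+121*np.array([np.cos(np.radians(274)),np.sin(np.radians(274))])
for t in range(267,121,-7):
    q=H+121*np.array([np.cos(np.radians(t)),np.sin(np.radians(t))]);print(t-274,(q-[538.5,-19.7]).round(0),q.round(0))
E
```

```text
midh [528.52317197 102.81052683 174.        ] post free end [510.15474416  81.38650844 170.        ]
123.17562976808944 -85.58744396908975
-7 [-15.  -0.] [524. -20.]
-14 [-30.   2.] [509. -18.]
-21 [-44.   5.] [495. -15.]
-28 [-58.  10.] [481. -10.]
-35 [-71.  17.] [468.  -3.]
-42 [-83.  25.] [456.   6.]
-49 [-94.  35.] [444.  15.]
-56 [-104.   46.] [435.  27.]
-63 [-112.   58.] [426.  39.]
-70 [-119.   71.] [419.  52.]
-77 [-124.   85.] [414.  66.]
-84 [-128.  100.] [411.  80.]
-91 [-129.  114.] [409.  95.]
-98 [-129.  129.] [409. 109.]
-105 [-127.  144.] [411. 124.]
-112 [-124.  158.] [415. 138.]
-119 [-118.  172.] [420. 152.]
-126 [-111.  185.] [427. 165.]
-133 [-103.  197.] [436. 177.]
-140 [-93. 208.] [446. 188.]
-147 [-81. 217.] [457. 198.]
```

Call:
arm_command([
  {"dx":0,"dy":0,"dz":-0.04,"jaw":0.4,"yaw":0},
  {"dx":0,"dy":0,"dz":-0.07,"jaw":0.4,"yaw":0},
  {"dx":0,"dy":0,"dz":-0.09,"jaw":0.4,"yaw":0},
  {"dx":0,"dy":0,"dz":-0.09,"jaw":0.25,"yaw":0},
  {"dx":0,"dy":0,"dz":-0.09,"jaw":0.25,"yaw":0},
  {"dx":0,"dy":0,"dz":-0.09,"jaw":0.25,"yaw":0},
])

```text
clock: 8.25
eef_pos: [539.5, -19.8, 179.5]
tool_rot: [3.139, -0.0, 1.624]
force: [-0.3, 0.8, -0.0]
width: 21.1
gripper_force: 0.0
```

Call:
arm_command([
  {"dx":-0.008,"dy":0,"dz":0,"jaw":0.25,"yaw":-3},
  {"dx":-0.015,"dy":0,"dz":0,"jaw":0.25,"yaw":-7},
  {"dx":-0.03,"dy":0.002,"dz":0,"jaw":0.25,"yaw":-14},
  {"dx":-0.044,"dy":0.005,"dz":0,"jaw":0.25,"yaw":-21},
  {"dx":-0.058,"dy":0.01,"dz":0,"jaw":0.25,"yaw":-28},
  {"dx":-0.071,"dy":0.017,"dz":0,"jaw":0.25,"yaw":-35},
  {"dx":-0.083,"dy":0.025,"dz":0,"jaw":0.25,"yaw":-42},
  {"dx":-0.094,"dy":0.035,"dz":0,"jaw":0.25,"yaw":-49},
  {"dx":-0.104,"dy":0.046,"dz":0,"jaw":0.25,"yaw":-56},
  {"dx":-0.112,"dy":0.058,"dz":0,"jaw":0.25,"yaw":-63},
  {"dx":-0.119,"dy":0.071,"dz":0,"jaw":0.25,"yaw":-70},
  {"dx":-0.124,"dy":0.085,"dz":0,"jaw":0.25,"yaw":-77},
  {"dx":-0.128,"dy":0.1,"dz":0,"jaw":0.25,"yaw":-84},
  {"dx":-0.128,"dy":0.1,"dz":0,"jaw":0.25,"yaw":-84},
])

```text
clock: 9.65
eef_pos: [411.0, 81.7, 179.4]
tool_rot: [-3.14, -0.003, 0.161]
force: [-0.5, -0.8, -0.2]
width: 21.6
gripper_force: 0.0
```

```bash
python3 -c "from h import *;look('6')"
```

```text
9.65 [411.   81.7 179.4] [-3.14e+00 -3.00e-03  1.61e-01] [-0.45  0.4   0.25  2.19 -0.19  0.56 -1.47] 21.6 [-0.5 -0.8 -0.2]
wrist blue ([236.7, 206.8], 1825) [440. 108.]
wrist blue ([284.5, 281.4], 2001) [406.  81.]
side red ([318.5, 136.5], 121) [ 493. -139.]
side red ([178.6, 141.5], 23) [427. 286.]
top red ([186.0, 134.5], 12) [426. 288.]
```

Knob spacing is 43 mm, so the end leaf is still flat. Continue home.

Call:
arm_command([
  {"dx":-0.001,"dy":0.007,"dz":0,"jaw":0.25,"yaw":-3},
  {"dx":-0.001,"dy":0.014,"dz":0,"jaw":0.25,"yaw":-7},
  {"dx":-0.001,"dy":0.029,"dz":0,"jaw":0.25,"yaw":-14},
  {"dx":0.001,"dy":0.044,"dz":0,"jaw":0.25,"yaw":-21},
  {"dx":0.004,"dy":0.058,"dz":0,"jaw":0.25,"yaw":-28},
  {"dx":0.01,"dy":0.072,"dz":0,"jaw":0.25,"yaw":-35},
  {"dx":0.017,"dy":0.085,"dz":0,"jaw":0.25,"yaw":-42},
  {"dx":0.025,"dy":0.097,"dz":0,"jaw":0.25,"yaw":-49},
  {"dx":0.03,"dy":0.102,"dz":0,"jaw":0.25,"yaw":-53},
  {"dx":0.035,"dy":0.108,"dz":0,"jaw":0.25,"yaw":-56},
  {"dx":0.035,"dy":0.108,"dz":0,"jaw":0.25,"yaw":-56},
])

```text
clock: 10.9
eef_pos: [446.0, 187.5, 178.2]
tool_rot: [3.141, -0.0, -0.819]
force: [0.1, -1.0, -0.3]
width: 21.3
gripper_force: 0.0
```

```bash
python3 -c "from h import *;look('7')"
```

```text
10.9 [446.  187.5 178.2] [ 3.141 -0.    -0.819] [-0.83  0.53  0.55  2.04 -0.43  0.69 -2.4 ] 21.3 [ 0.1 -1.  -0.3]
wrist blue ([237.1, 208.7], 1887) [482. 178.]
wrist blue ([287.3, 282.5], 2080) [440. 190.]
side red ([318.4, 136.5], 122) [ 493. -138.]
side red ([178.5, 141.7], 25) [426. 286.]
```

Call:
arm_command([
  {"dx":0.004,"dy":0.003,"dz":0,"jaw":0.25,"yaw":0},
  {"dx":0.007,"dy":0.006,"dz":0,"jaw":0.25,"yaw":0},
  {"dx":0.01,"dy":0.008,"dz":0,"jaw":0.25,"yaw":-2},
  {"dx":0.01,"dy":0.008,"dz":0,"jaw":0.25,"yaw":-2},
])

```text
clock: 11.45
eef_pos: [455.7, 196.3, 178.2]
tool_rot: [-3.141, 0.0, -0.855]
force: [-1.4, -0.6, 0.2]
width: 21.4
gripper_force: 0.7
```

```bash
python3 -c "from h import *;look('8')"
```

```text
11.45 [455.7 196.3 178.2] [-3.141  0.    -0.855] [-0.84  0.55  0.56  2.01 -0.44  0.71 -2.44] 21.4 [-1.4 -0.6  0.2]
wrist blue ([243.7, 205.2], 1872) [490. 182.]
wrist blue ([287.7, 282.3], 2057) [450. 199.]
side red ([318.5, 136.5], 124) [ 493. -139.]
side red ([178.6, 141.7], 24) [426. 286.]
top blue ([223.1, 120.7], 11) [496. 179.]
```

Only 1.5 N so far, so it is not at the stop. Push on.

Call:
arm_command([
  {"dx":0.003,"dy":0.002,"dz":0,"jaw":0.25,"yaw":0},
  {"dx":0.005,"dy":0.004,"dz":0,"jaw":0.25,"yaw":0},
  {"dx":0.007,"dy":0.005,"dz":0,"jaw":0.25,"yaw":0},
  {"dx":0.007,"dy":0.005,"dz":0,"jaw":0.25,"yaw":0},
])

```text
clock: 12.0
eef_pos: [456.9, 196.9, 177.7]
tool_rot: [3.129, 0.004, -0.856]
force: [-13.5, -8.4, 12.2]
width: 21.4
gripper_force: 8.2
```

```bash
python3 -c "from h import *;look('9')"
```

```text
12.0 [456.9 196.9 177.7] [ 3.129  0.004 -0.856] [-0.84  0.55  0.56  1.99 -0.43  0.73 -2.44] 21.4 [-13.5  -8.4  12.2]
wrist blue ([245.1, 206.4], 1904) [491. 183.]
wrist blue ([288.5, 283.5], 2078) [451. 199.]
side red ([318.5, 136.5], 124) [ 493. -139.]
side red ([178.5, 141.7], 24) [426. 286.]
top blue ([222.7, 120.1], 15) [498. 181.]
```

Contact at 16 N means it's home. Release, lift and measure.

Call:
arm_command([
  {"dx":-0.004,"dy":-0.003,"dz":0,"jaw":0.25,"yaw":0},
  {"dx":-0.006,"dy":-0.005,"dz":0,"jaw":0.32,"yaw":0},
  {"dx":-0.006,"dy":-0.005,"dz":0,"jaw":0.38,"yaw":0},
  {"dx":-0.006,"dy":-0.005,"dz":0.03,"jaw":0.38,"yaw":0},
  {"dx":-0.006,"dy":-0.005,"dz":0.07,"jaw":0.38,"yaw":4},
  {"dx":-0.006,"dy":-0.005,"dz":0.12,"jaw":0.38,"yaw":8},
  {"dx":-0.03,"dy":-0.005,"dz":0.14,"jaw":0.38,"yaw":16},
  {"dx":-0.03,"dy":-0.005,"dz":0.14,"jaw":0.38,"yaw":16},
])

```text
clock: 12.95
eef_pos: [433.2, 197.0, 321.6]
tool_rot: [-3.135, -0.002, -0.572]
force: [0.2, 0.5, -1.0]
width: 32.5
gripper_force: 0.0
```

```bash
python3 - <<'E'
from h import *
c=camera_params("wrist");look('10')
d=np.load("wrist10.npz")['d'];v,u=np.where(d>0);K=c["camera_matrix"];E=c["extrinsics"];D=d[v,u]
P=np.stack([(u-K[0,2])/K[0,0]*D,(v-K[1,2])/K[1,1]*D,D])
P=(E[:3,:3]@P).T+E[:3,3]
m=(P[:,2]>158)&(P[:,2]<171)&(P[:,0]>380)&(P[:,1]>60)&(P[:,1]<300);P=P[m]
a=np.radians(130.8);ax=np.array([np.cos(a),np.sin(a)]);n=np.array([-ax[1],ax[0]])
s=(P[:,:2]-[561,127])@ax;t=(P[:,:2]-[561,127])@n
for lo in range(-10,190,20):
    h,_=np.histogram(t[(s>lo)&(s<lo+20)],np.arange(-20,70,4));print(lo,h)
E
```

```text
12.95 [433.2 197.  321.6] [-3.135e+00 -2.000e-03 -5.720e-01] [-0.94  0.31  0.61  1.87 -0.21  1.01 -2.38] 32.5 [ 0.2  0.5 -1. ]
wrist blue ([261.2, 127.4], 334) [491. 182.]
wrist blue ([270.6, 176.0], 375) [452. 198.]
wrist red ([201.7, 254.8], 297) [427. 290.]
side red ([318.6, 136.5], 122) [ 493. -139.]
side red ([178.5, 141.7], 24) [426. 286.]
-10 [ 0  0  0  9 31 25 23 20 15 12 13 18 12 14 24 22 18  0  0  0  0  0]
10 [  0   0   0  31 123 129  52   0  43  91  90  37   0  39 122 120  31   0
   0   0   0   0]
30 [  0   0   0  50 119 123  18   0  56 113 117  14   0  54 114 112   5   0
   0   0   0   0]
50 [  0   0   0  68 110 112   0   0  71 110  94   0   0  74 106  88   0   0
   0   0   0   0]
70 [  0   0   0  85 103  86   0   0  42  49  39   0   0  87 101  62   0   0
   0   0   0   0]
90 [ 0  0  4 96 97 61  0  5 52 55 29  0  6 94 95 42  0  0  0  0  0  0]
110 [ 0  0 20 92 91 39  0 20 92 90 26  0 10 39 36 12  0  0  0  0  0  0]
130 [ 0  0 34 94 90 17  0 37 85 87  9  0 19 36 34  1  0  0  0  0  0  0]
150 [ 0  0 44 69 84 10  2 50 75 66  8  2 54 74 72  2  0  0  0  0  0  0]
170 [0 0 0 0 0 3 1 3 0 0 4 1 5 0 2 3 0 0 0 0 0 0]
```

All three rails are parallel, 20 mm apart, and home. Now the catch: turn the wrist and go above the stub.

Call:
arm_command([
  {"dx":0,"dy":0,"dz":0,"jaw":0.38,"yaw":8},
  {"dx":0,"dy":0.01,"dz":0,"jaw":0.38,"yaw":16},
  {"dx":0,"dy":0.02,"dz":0,"jaw":0.38,"yaw":24},
  {"dx":0,"dy":0.03,"dz":0,"jaw":0.38,"yaw":32},
  {"dx":0,"dy":0.04,"dz":0,"jaw":0.38,"yaw":40},
  {"dx":0,"dy":0.05,"dz":0,"jaw":0.38,"yaw":48},
  {"dx":0,"dy":0.06,"dz":0,"jaw":0.38,"yaw":56},
  {"dx":-0.003,"dy":0.07,"dz":0,"jaw":0.38,"yaw":64},
  {"dx":-0.006,"dy":0.08,"dz":0,"jaw":0.38,"yaw":72},
  {"dx":-0.006,"dy":0.091,"dz":0,"jaw":0.38,"yaw":80},
  {"dx":-0.006,"dy":0.091,"dz":0,"jaw":0.38,"yaw":88},
  {"dx":-0.006,"dy":0.091,"dz":0,"jaw":0.38,"yaw":96},
  {"dx":-0.006,"dy":0.091,"dz":0,"jaw":0.38,"yaw":104},
  {"dx":-0.006,"dy":0.091,"dz":0,"jaw":0.38,"yaw":112},
  {"dx":-0.006,"dy":0.091,"dz":-0.01,"jaw":0.38,"yaw":120},
  {"dx":-0.006,"dy":0.091,"dz":-0.02,"jaw":0.38,"yaw":128},
  {"dx":-0.006,"dy":0.091,"dz":-0.03,"jaw":0.38,"yaw":136},
  {"dx":-0.006,"dy":0.091,"dz":-0.04,"jaw":0.38,"yaw":144},
  {"dx":-0.006,"dy":0.091,"dz":-0.05,"jaw":0.38,"yaw":152},
  {"dx":-0.006,"dy":0.091,"dz":-0.05,"jaw":0.38,"yaw":154},
])

```text
clock: 15.1
eef_pos: [426.0, 285.9, 265.1]
tool_rot: [-3.136, -0.0, 2.114]
force: [-0.4, 0.1, 0.1]
width: 32.8
gripper_force: 0.0
```

```bash
python3 -c "from h import *;look('11')"
```

```text
15.1 [426.  285.9 265.1] [-3.136 -0.     2.114] [-0.61  0.39 -0.05  1.85  0.02  0.91 -0.13] 32.8 [-0.4  0.1  0.1]
wrist blue ([253.9, 321.2], 754) [453. 196.]
wrist blue ([284.1, 350.9], 638) [490. 184.]
wrist red ([285.9, 218.8], 430) [427. 289.]
side blue ([210.1, 140.6], 49) [454. 195.]
side red ([318.6, 136.5], 123) [ 493. -139.]
side red ([178.5, 141.7], 24) [426. 286.]
top red ([186.1, 135.0], 10) [424. 288.]
```

Call:
arm_command([
  {"dx":0.001,"dy":0.002,"dz":-0.03,"jaw":0.38,"yaw":0},
  {"dx":0.001,"dy":0.002,"dz":-0.055,"jaw":0.38,"yaw":0},
  {"dx":0.001,"dy":0.002,"dz":-0.071,"jaw":0.38,"yaw":0},
  {"dx":0.001,"dy":0.002,"dz":-0.071,"jaw":0.22,"yaw":0},
  {"dx":0.001,"dy":0.002,"dz":-0.071,"jaw":0.22,"yaw":0},
  {"dx":0.001,"dy":0.002,"dz":-0.071,"jaw":0.22,"yaw":0},
])

```text
clock: 15.85
eef_pos: [428.3, 289.3, 198.1]
tool_rot: [3.14, -0.0, 2.112]
force: [-0.1, 0.8, -0.2]
width: 18.9
gripper_force: 0.0
```

```bash
python3 - <<'E'
from h import *
look('12')
for t in range(121,226,6):
    print(t-121,(np.array([448,253])+40*np.array([np.cos(np.radians(t)),np.sin(np.radians(t))])-[427.4,287.3]).round(1))
E
```

```text
15.85 [428.3 289.3 198.1] [ 3.14  -0.     2.112] [-0.61  0.48 -0.05  1.92  0.03  0.73 -0.14] 18.9 [-0.1  0.8 -0.2]
wrist red ([279.3, 269.1], 1028) [428. 288.]
side blue ([209.2, 140.5], 30) [454. 198.]
side red ([318.5, 136.5], 124) [ 493. -139.]
0 [-0. -0.]
6 [-3.5 -2.4]
12 [-6.7 -5. ]
18 [-9.6 -8.1]
24 [-12.2 -11.4]
30 [-14.4 -14.9]
36 [-16.2 -18.7]
42 [-17.7 -22.6]
48 [-18.7 -26.7]
54 [-19.2 -30.8]
60 [-19.4 -35. ]
66 [-19.1 -39.2]
72 [-18.4 -43.3]
78 [-17.2 -47.3]
84 [-15.7 -51.2]
90 [-13.7 -54.9]
96 [-11.3 -58.4]
102 [ -8.7 -61.6]
```

Call:
arm_command([
  {"dx":-0.0035,"dy":-0.0025,"dz":0,"jaw":0.22,"yaw":6},
  {"dx":-0.0065,"dy":-0.005,"dz":0,"jaw":0.22,"yaw":12},
  {"dx":-0.0095,"dy":-0.008,"dz":0,"jaw":0.22,"yaw":18},
  {"dx":-0.012,"dy":-0.0115,"dz":0,"jaw":0.22,"yaw":24},
  {"dx":-0.0145,"dy":-0.015,"dz":0,"jaw":0.22,"yaw":30},
  {"dx":-0.016,"dy":-0.0185,"dz":0,"jaw":0.22,"yaw":36},
  {"dx":-0.0175,"dy":-0.0225,"dz":0,"jaw":0.22,"yaw":42},
  {"dx":-0.0185,"dy":-0.0265,"dz":0,"jaw":0.22,"yaw":48},
  {"dx":-0.019,"dy":-0.031,"dz":0,"jaw":0.22,"yaw":54},
  {"dx":-0.0195,"dy":-0.035,"dz":0,"jaw":0.22,"yaw":60},
  {"dx":-0.019,"dy":-0.039,"dz":0,"jaw":0.22,"yaw":66},
  {"dx":-0.0185,"dy":-0.0435,"dz":0,"jaw":0.22,"yaw":72},
  {"dx":-0.017,"dy":-0.0475,"dz":0,"jaw":0.22,"yaw":78},
  {"dx":-0.0155,"dy":-0.051,"dz":0,"jaw":0.22,"yaw":84},
  {"dx":-0.0135,"dy":-0.055,"dz":0,"jaw":0.22,"yaw":90},
  {"dx":-0.0135,"dy":-0.055,"dz":0,"jaw":0.22,"yaw":90},
])

```text
clock: 17.6
eef_pos: [414.7, 233.5, 197.8]
tool_rot: [-3.142, 0.001, -2.601]
force: [-0.5, -0.2, 0.2]
width: 18.7
gripper_force: 0.0
```

```bash
python3 -c "from h import *;look('13')"
```

```text
17.6 [414.7 233.5 197.8] [-3.142e+00  1.000e-03 -2.601e+00] [-0.22  0.47 -0.5   2.02  0.33  0.73  1.19] 18.7 [-0.5 -0.2  0.2]
wrist blue ([186.2, 277.8], 1410) [452. 197.]
wrist blue ([130.0, 312.2], 1188) [488. 179.]
wrist blue ([9.3, 355.8], 568) [553. 130.]
wrist red ([288.0, 282.0], 1074) [420. 242.]
side blue ([217.4, 132.9], 43) [491. 178.]
side blue ([210.1, 140.8], 46) [453. 195.]
side red ([228.6, 117.5], 14) [555. 151.]
side red ([318.5, 136.5], 123) [ 493. -139.]
side red ([194.0, 144.2], 16) [420. 237.]
top blue ([222.6, 121.7], 30) [492. 181.]
top blue ([215.8, 131.4], 30) [453. 198.]
top red ([200.7, 137.8], 16) [418. 240.]
```

Call:
arm_command([
  {"dx":0.002,"dy":-0.003,"dz":0,"jaw":0.22,"yaw":3},
  {"dx":0.004,"dy":-0.005,"dz":0,"jaw":0.22,"yaw":6},
  {"dx":0.005,"dy":-0.007,"dz":0,"jaw":0.22,"yaw":8},
  {"dx":0.005,"dy":-0.007,"dz":0,"jaw":0.22,"yaw":8},
])

```text
clock: 18.15
eef_pos: [419.0, 226.9, 197.4]
tool_rot: [-3.142, 0.0, -2.462]
force: [0.5, -0.4, -0.0]
width: 18.8
gripper_force: 0.0
```

```bash
python3 -c "from h import *;look('14')"
```

```text
18.15 [419.  226.9 197.4] [-3.142  0.    -2.462] [-0.17  0.48 -0.54  2.02  0.36  0.74  1.32] 18.8 [ 0.5 -0.4 -0. ]
wrist blue ([195.4, 271.6], 1660) [455. 198.]
wrist blue ([130.5, 302.7], 1808) [493. 181.]
wrist red ([288.4, 283.2], 1080) [423. 236.]
wrist red ([58.9, 363.6], 214) [541. 170.]
side blue ([217.4, 132.9], 43) [491. 178.]
side blue ([210.0, 141.0], 44) [452. 195.]
side red ([230.1, 118.0], 25) [553. 146.]
side red ([318.5, 136.5], 123) [ 493. -139.]
side red ([197.0, 145.5], 6) [415. 227.]
top blue ([222.4, 121.6], 34) [492. 181.]
top blue ([215.7, 131.3], 31) [454. 198.]
top red ([202.4, 135.2], 5) [428. 236.]
```

Call:
arm_command([
  {"dx":0.002,"dy":-0.002,"dz":0,"jaw":0.22,"yaw":2},
  {"dx":0.003,"dy":-0.0035,"dz":0,"jaw":0.22,"yaw":2},
  {"dx":0.0045,"dy":-0.005,"dz":0,"jaw":0.22,"yaw":2},
  {"dx":0.0045,"dy":-0.005,"dz":0,"jaw":0.22,"yaw":2},
])

```text
clock: 18.7
eef_pos: [420.3, 225.7, 197.3]
tool_rot: [3.135, 0.0, -2.423]
force: [-8.8, 8.0, 1.7]
width: 18.8
gripper_force: 5.7
```

```bash
python3 -c "from h import *;look('15')"
```

```text
18.7 [420.3 225.7 197.3] [ 3.135  0.    -2.423] [-0.16  0.48 -0.55  2.01  0.36  0.74  1.36] 18.8 [-8.8  8.   1.7]
wrist blue ([197.5, 269.2], 1671) [455. 198.]
wrist blue ([130.2, 299.1], 1905) [494. 181.]
wrist red ([289.7, 283.1], 1068) [424. 236.]
wrist red ([56.4, 358.8], 431) [541. 171.]
side blue ([217.4, 132.9], 43) [491. 178.]
side blue ([210.0, 141.0], 44) [452. 195.]
side red ([230.3, 118.2], 25) [552. 145.]
side red ([318.5, 136.5], 123) [ 493. -139.]
top blue ([222.5, 121.7], 30) [492. 181.]
top blue ([215.6, 130.9], 34) [455. 198.]
```

A firm stop at 12 N. Back off, lift and verify.

Call:
arm_command([
  {"dx":-0.0025,"dy":0.003,"dz":0,"jaw":0.22,"yaw":0},
  {"dx":-0.004,"dy":0.0045,"dz":0,"jaw":0.26,"yaw":0},
  {"dx":-0.004,"dy":0.0045,"dz":0,"jaw":0.3,"yaw":0},
  {"dx":-0.004,"dy":0.0045,"dz":0,"jaw":0.3,"yaw":0},
  {"dx":-0.004,"dy":0.0045,"dz":0.04,"jaw":0.3,"yaw":0},
  {"dx":-0.004,"dy":0.0045,"dz":0.09,"jaw":0.3,"yaw":0},
  {"dx":-0.004,"dy":0.0045,"dz":0.12,"jaw":0.3,"yaw":0},
  {"dx":-0.004,"dy":0.0045,"dz":0.12,"jaw":0.3,"yaw":0},
  {"dx":-0.004,"dy":0.0045,"dz":0.12,"jaw":0.3,"yaw":0},
])

```text
clock: 19.75
eef_pos: [419.9, 225.7, 317.6]
tool_rot: [-3.141, 0.001, -2.427]
force: [-0.9, 0.1, 0.6]
width: 26.0
gripper_force: 0.0
```

```bash
python3 - <<'E'
from h import *
c=camera_params("wrist");look('16')
d=np.load("wrist16.npz")['d'];v,u=np.where(d>0);K=c["camera_matrix"];E=c["extrinsics"];D=d[v,u]
P=np.stack([(u-K[0,2])/K[0,0]*D,(v-K[1,2])/K[1,1]*D,D])
P=(E[:3,:3]@P).T+E[:3,3]
def line(q):
    vx,vy,x,y=cv2.fitLine(q.astype(np.float32),cv2.DIST_HUBER,0,.01,.01).ravel();return round(np.degrees(np.arctan2(vy,vx))%180,1),round(float(x)),round(float(y)),len(q)
near=np.hypot(P[:,0]-432,P[:,1]-240)<45
print("catch",line(P[near&(P[:,2]>174)&(P[:,2]<189)][:,:2]))
R=P[(P[:,2]>160)&(P[:,2]<170)&(P[:,0]>430)&(P[:,0]<580)&(P[:,1]>90)&(P[:,1]<300)]
a=np.radians(132.3);ax=np.array([np.cos(a),np.sin(a)]);n=np.array([-ax[1],ax[0]])
t=(R[:,:2]-[561,127])@n
for k in(0,20,40): 
    q=R[abs(t-k)<7][:,:2]
    print(k,line(q) if len(q)>20 else len(q))
E
```

```text
19.75 [419.9 225.7 317.6] [-3.141e+00  1.000e-03 -2.427e+00] [-0.08  0.33 -0.63  1.85  0.22  1.03  1.49] 26.0 [-0.9  0.1  0.6]
wrist blue ([232.0, 202.1], 433) [454. 198.]
wrist blue ([191.1, 221.6], 490) [493. 181.]
wrist red ([286.5, 208.2], 277) [423. 236.]
side blue ([217.4, 132.9], 43) [491. 178.]
side blue ([210.1, 140.6], 48) [454. 195.]
side red ([231.3, 118.2], 30) [552. 142.]
side red ([318.4, 136.6], 123) [ 493. -139.]
side red ([195.7, 143.8], 29) [422. 233.]
top blue ([222.8, 121.8], 28) [492. 180.]
top blue ([215.7, 131.2], 33) [454. 198.]
top red ([202.4, 137.0], 22) [421. 235.]
catch (np.float32(40.0), 436, 244, 868)
0 (np.float32(130.1), 510, 186, 1229)
20 (np.float32(130.2), 495, 174, 1107)
40 (np.float32(129.9), 484, 155, 1296)
```

The catch line is at 40.0° and the rails at 130.1°, 130.2° and 129.9°, so the catch is square across and all leaves are parallel. The stub stands 49 mm from the middle knob (48 expected).

```bash
python3 -c "from cell import *;print(finish_job())"
```

```text
the job is handed in; nothing more can be done
None
```

The chip screen is folded away and handed in: my last measurement had both leaves parallel to the fixed leaf and the catch square across them, and I didn't re-measure the four bystanders, but no move was meant to touch them.

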